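Shim the rocking test stand

ROBOT

A 6-joint arm with a two-finger parallel gripper is mounted at the origin on a cart in front of the work surface, level with it; the furniture and walls round the work are solid. World frame = base frame: x ahead of the robot, y to its left, z up, the work surface at z = 0. Lengths are in mm, angles in rad, forces in N, time in s.
With the tool pointing down it reaches from about 350 to 975 mm from the base axis. Payload 7.1 kg.
Tool frame: the origin (TCP) lies midway between the tips of the shut fingers; the grasp point (between the pads) lies 19 mm behind it (ctrl.tcp_to_grasp is the distance from the TCP to the grasp point, in mm); z points along the fingers, y is the line along which they close (so a half turn about z gives the same grasp; the last joint's range is limited). The gripper opens to 88 mm and grips with 3 to 60 N. Pads are 20 mm wide; open, the fingers measure 115 mm over their backs; the gripper's body (75 mm by 178 mm) begins 61 mm behind the grasp point.
Start: joints at [1.123, 0.423, 1.63, -0, 1.089, -0.019], TCP at [259.83, 568.413, 222.675] pointing down, gripper open.
Joint ranges: [-3, 3], [-0.9, 2.11], [0.09, 2.58], [-1.31, 4.45], [0.11, 2.69], [-2.54, 2.54]. Speed limits (rad/s): [2.39, 2.39, 3.01, 3.14, 3.14, 3.14].

INTERFACE

Orientations are given as a rotation vector (axis times angle).
In Python, from workcell import get_obs, cams, ticket, boxes_of, ctrl gives the robot as it stands.
- The arm moves only by the shell command python3 -m creep 'ROWS' [OPENING]. ROWS is JSON, one flat list of numbers, 4 for each row, row after row: the shift along the world's x, y, z in m, then the turn about the world's z in rad. In form: [tx, ty, tz, spin, tx, ty, tz, spin, ...]. A call has 1 to 10 rows; each row is the pose to reach, as a shift and turn from the pose commanded when the call began; what a row does not reach only later rows make up. A row lasts 1/12 s, in which the tool goes at most 41.7 mm and 7.16 degrees, less where a joint would pass 70% of its speed; a pose out of reach is approached as far as the arm can. A call with a gripper value outside its range is refused whole. OPENING is the opening, from 0 (shut) to 1 (fully open), set as the call begins (- or left out, the last holds). The fingers move at their own pace and stop on an object; the grip force is fixed at half the most. Time passes only in rows, so rows that repeat a pose let the fingers close. It gives the time, the measured TCP pose, the force, the opening and the grip force at its end, in the units of the state.
- get_obs(): the state, without advancing time (a new reading comes with each control period).
- cams.get_image(name): name is "scene" or "top"; returns (picture, depth): 420x560x3 uint8, red, green, blue; 420x560 float32, mm along the optical axis (not along the pixel's ray), 0 where there is no reading.
- cams.get_calibration(name): a dict with "mtx" (3x3 intrinsics, pixels), "R" (3x3) and "t" (3): a world point X has camera coordinates R X + t. Camera axes: x right, y down, z forward; pixel columns grow to the right and rows downward; lengths in mm; the calibration is good to about 2 mm. A picture is of the moment at which its call begins. get_calibration takes no time and is no camera call.
- ticket.close_job(): hands the job in; it is judged then, once.
Trained networks look in the newest picture that a camera, given by its name, has taken for a name from the list of things; names that differ only in an ending like _2 or _b are one class to them, and where a whole thing is asked for, a point or a joint stands for the part that bears it (a point fixed in the world has none). Each returns a list of dicts, best first, with "score" (0 to 1); they miss things now and then, are a little off and sometimes report something else, mostly with a low value. They report only what shows in the picture. A call takes as long as a camera call.
- boxes_of(camera, target): "centre" ([column, row] in pixels, amid what is visible of it).
The state is a dict: "t": time; "qpos": joint angles; "qvel": joint speeds; "joint_torque": joint torques, N m; "ee_pos": TCP position; "orientation": TCP orientation; "ft_force": force on the tool from outside, world axes, zero at the start; "moment": the same for the moment, N m; "width": finger opening in mm; "grasp_force": force on a finger pad.
Only numpy, scipy, OpenCV 4.12 (cv2) and the standard library are available. Lean on these libraries where they do the work, as an engineer would, in place of code of your own. Each camera call takes 0.05 s, during which the arm holds its last target. There are 200 camera calls.

TASK

The small test stand rocks because its front-right foot has lost its rubber pad. With your fingertips, push the metal wedge shim along the bench, thin end first, under that bare foot until the foot has ridden up the ramp and stands on the shim's flat top and the stand is level; then press gently down on the round steel button on the left of the stand's plate to check that it no longer rocks, and let go. Nothing is to be picked up, the stand stays where it is, and the brass fitting and the nut beside the shim are left alone.

Things in the scene. Friction and masses are not known exactly. Their poses are not given: they have to be found in the camera images.
- shim: Loose bare-aluminium wedge shim, 104 long (x) x 56 wide (y), 0.16 kg. Origin: centre of its underside; +x points to the thin end. Ramp from the thin end (x = +52, 1.5 thick) up to 8 thick at x = +16; flat top 8 high from +16 to -18; raised tail block 22 high from -18 to the rear face at -52. At the start it lies in front of the bare foot, thin end roughly towards it.
- shim_rear (a point): Middle of the shim's rear face, 11 above the bench: flat, upright, 56 wide, 22 high; push here along the shim's +x (axes as the shim's). Sliding on the bench takes 1 to 2 N, going up under the foot some 5 to 20 N. The fixed apparatus left and right of the work stands up to 260 high: travel above or in front of it.
- stand: Loose grey plate on four feet, 2 to 3 kg. Plate 150 (x) x 164 (y), underside 38, top 50 above the bench when level. Origin: on the bench under its centre; +x to its rear (away from the robot), +y to its left. Feet at x +-60, y +-70. Leans about 5 degrees at the start. On it: a steel reservoir (48 across, top 86 above the bench, at -22, -34) and a face-up gauge (top 90) on the rear half.
- bare_foot (a point): Lowest point of the bare round-ended steel stud (18 across), the front-right foot of the stand; the other three feet have black rubber pads and are 8 mm longer; axes as the stand's. It rests on the bench at the start and 8 mm above it when shimmed.
- boss_top (a point): Centre of the top of the steel button on the plate, 24 across (flat top 18 across), fixed, not sprung; at (-10, +62) of the stand's frame, top 60 above the bench when level; the press point.
- fitting: Loose brass hose fitting, 27x31x40, standing left of the shim; origin at the centre of its underside. Leave alone.
- nut: Loose brass hexagon nut with a grey round top, 22x26x19, lying left of the shim; origin at the centre of its underside. Leave alone.

How it is judged:
By the outcome, as a careful person would: the job done as asked, in the order asked, and still so for the second after the job is handed in, with the robot touching nothing.
It also fails if it takes over 64 s, if anything falls off the work surface, if the arm or the gripper's body presses on something with over 40 N, if the wrist force passes 120 N, or if a joint passes its speed limit or range.

## Working session

There is one attempt and no reset: what is moved stays moved. The work goes in short steps, Python scripts to look and compute and a shell command to move; the robot and the scene stay as the last step left them, time stands still between calls to the robot, and variables do not carry over. Pictures are saved under pics/ and viewed, at most 10 in all, crops included, and the job is handed in when it is done.

```bash
mkdir -p pics; cat > h.py <<'E'
import numpy as np, cv2
from workcell import get_obs, cams, ticket, boxes_of, ctrl
def ray(cam,px):
    c=cams.get_calibration(cam);R=np.array(c["R"]);t=np.array(c["t"]);K=np.array(c["mtx"])
    d=R.T@np.linalg.inv(K)@np.array([px[0],px[1],1.0]); return -R.T@t,d
def onz(cam,px,z):
    o,d=ray(cam,px); return o+d*(z-o[2])/d[2]
def cloud(cam,depth):
    c=cams.get_calibration(cam);R=np.array(c["R"]);t=np.array(c["t"]);K=np.array(c["mtx"])
    v,u=np.mgrid[:depth.shape[0],:depth.shape[1]]
    p=np.stack([u,v,np.ones_like(u)],-1)@np.linalg.inv(K).T*depth[...,None]
    return (p-t)@R
def save(img,n,crop=None,s=1):
    if crop: img=img[crop[1]:crop[3],crop[0]:crop[2]]
    cv2.imwrite("pics/"+n,cv2.resize(img[...,::-1],None,fx=s,fy=s,interpolation=cv2.INTER_CUBIC))
E
python3 - <<'E'
from h import *
np.set_printoptions(precision=1,suppress=True)
for c in("top","scene"):
    im,d=cams.get_image(c);save(im,c+"0.png");P=cloud(c,d)
    print(c,ray(c,(280,210)))
    for n in("shim","shim_rear","stand","bare_foot","boss_top","fitting","nut"):
        for b in boxes_of(c,n)[:2]:
            u,v=map(int,np.round(b["centre"]));print(n,b["score"],b["centre"],P[v,u])
print(get_obs())
E
```

```text
top (array([ 367.6, -240.4,  886.4]), array([ 0.2, -0. , -1. ]))
shim 0.83 [289.0, 243.5] [ 432.  -263.1    4.3]
shim_rear 0.86 [290.8, 246.3] [ 427.3 -267.5    7.6]
bare_foot 0.64 [303.6, 174.7] [ 580.3 -295.3   48.1]
bare_foot 0.35 [290.9, 242.3] [ 436.4 -267.6    5.8]
boss_top 0.59 [276.2, 164.7] [ 599.  -233.8   61.8]
boss_top 0.2 [300.0, 178.8] [ 572.  -286.6   45.1]
fitting 0.54 [243.5, 236.5] [ 446.7 -164.8   37.5]
fitting 0.51 [287.9, 246.3] [ 427.2 -260.8    8.5]
nut 0.52 [237.8, 216.6] [ 491.2 -148.8   16.7]
scene (array([ 90.8, 257. , 589.7]), array([ 0.5, -0.6, -0.6]))
shim 0.61 [336.1, 249.8] [ 413.5 -242.1   23.6]
shim_rear 0.74 [338.7, 248.9] [ 412.3 -249.7   21.8]
stand 0.78 [292.4, 188.7] [ 571.3 -296.    49.1]
bare_foot 0.72 [291.5, 191.6] [ 565.2 -289.4   48.2]
fitting 0.56 [290.1, 262.5] [ 442.9 -151.5   37.7]
{'t': 0.8, 'qpos': array([ 1.1,  0.4,  1.6, -0. ,  1.1, -0. ]), 'qvel': array([-0., -0.,  0., -0.,  0., -0.]), 'joint_torque': array([  0. , -54.4, -27.4,   0.1,   0. ,  -0. ]), 'ee_pos': array([259.8, 568.4, 222.7]), 'orientation': array([0.7, 3.1, 0. ]), 'ft_force': array([-0.1, -0.6, -0.3]), 'moment': array([ 0., -0.,  0.]), 'grasp_force': 0.0, 'width': 87.7969182057489}
```

```bash
python3 - <<'E'
import cv2
a=cv2.imread("pics/top0.png");b=cv2.imread("pics/scene0.png")
cv2.imwrite("pics/topc.png",cv2.resize(a[110:290,190:390],None,fx=4,fy=3.3,interpolation=2)[:594])
cv2.imwrite("pics/topc.png",cv2.resize(a[110:290,190:390],None,fx=3.3,fy=3.3,interpolation=2))
E
```

```text
(no output)
```

View pics/topc.png

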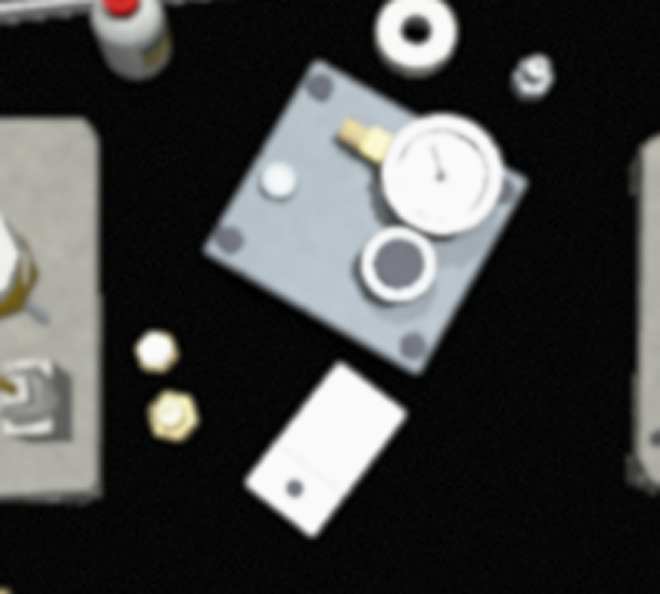

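View pics/scene0.png

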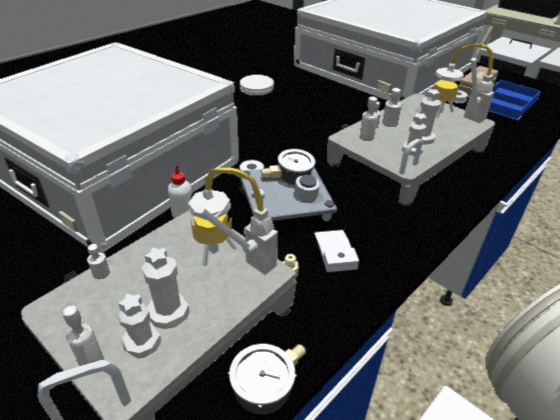

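The top crop shows the shim with its thin-end corners at about (340,362) and (406,412) and its rear corners at (245,483) and (312,537). The stand plate corners are at (318,58), (527,182), (418,375) and (203,248), and the button is at (278,180). The nut (157,351) and fitting (173,416) are well to the left. I'll fit both poses next.

```bash
cat >> h.py <<'E'
from scipy.optimize import least_squares
from scipy.spatial.transform import Rotation as Ro
def proj(cam,X):
    c=cams.get_calibration(cam)
    q=(np.asarray(X)@np.array(c["R"]).T+np.array(c["t"]))@np.array(c["mtx"]).T; return q[:,:2]/q[:,2:]
def pose(p,X):
    return Ro.from_euler("z",p[2]).apply(X)+[p[0],p[1],0]
def fit(cam,X,px,g):
    r=least_squares(lambda p:(proj(cam,pose([p[0],p[1],p[2]/100],X))-px).ravel(),[g[0],g[1],g[2]*100])
    return np.array([*r.x[:2],r.x[2]/100]),np.sqrt(np.mean(r.fun**2))
def tilt(X,a=np.arcsin(8/91.1)):
    ax=np.array([120,-140,0])/184.4; o=np.array([-60,70,0])
    f=lambda s:Ro.from_rotvec(s*a*ax).apply(np.array(X,float)-o)+o
    return f(1) if Ro.from_rotvec(a*ax).apply(np.array([-60,-70,8.])-o)[2]<4 else f(-1)
SH=np.array([[52,28,1.5],[52,-28,1.5],[-52,28,22],[-52,-28,22]])
PL=np.array([[75,82,50],[75,-82,50],[-75,-82,50],[-75,82,50],[-10,62,60]])
E
python3 - <<'E'
from h import *
np.set_printoptions(precision=2,suppress=True)
f=lambda l:np.array(l)/3.3+[190,110]
s,e=fit("top",SH,f([[340,362],[406,412],[245,483],[312,537]]),[430,-265,-.65]);print("shim",s,e)
p,e2=fit("top",tilt(PL),f([[318,58],[527,182],[418,375],[203,248],[278,180]]),[580,-270,-.54]);print("stand",p,e2)
F=pose(p,tilt([[-60,-70,8]]))[0];B=pose(p,tilt([[-10,62,60]]))[0];Bl=pose(p,[[-10,62,60]])[0]
print("foot",F,"boss",B,Bl)
loc=lambda w,s:Ro.from_euler("z",-s[2]).apply(w-np.array([s[0],s[1],0]))
print("foot in shim",loc(F,s),"rear",pose(s,[[-52,0,11]]))
print(ctrl.tcp_to_grasp)
# check with depth: shim top points
im,d=cams.get_image("top");P=cloud("top",d).reshape(-1,3)
L=Ro.from_euler("z",-s[2]).apply(P-[s[0],s[1],0])
for a,b in((-50,-35),(-30,-20),(-14,12),(40,50)):
    m=(L[:,0]>a)&(L[:,0]<b)&(abs(L[:,1])<24);print(a,np.median(L[m,2]))
m=(L[:,2]>14)&(L[:,2]<30)&(abs(L[:,0])<70)&(abs(L[:,1])<50);print("tail",L[m].min(0),L[m].max(0))
m=(L[:,2]>5)&(L[:,2]<30)&(abs(L[:,0])<70)&(abs(L[:,1])<40);print("tail",np.percentile(L[m],[2,98],axis=0))
E
```

```text
shim [ 428.04 -262.83   -0.66] 0.3588965167138347
stand [ 583.64 -287.99   -0.53] 0.31477379429912095
foot [ 496.19 -318.25   -0.03] boss [ 600.96 -230.37   62.64] [ 606.27 -229.4    60.  ]
foot in shim [87.8  -2.43 -0.03] rear [[ 386.8  -231.15   11.  ]]
18.700000000000003
-50 21.00106377427037
-30 21.160883556397764
-14 7.210913472009258
40 1.951859196248713
tail [-51.61 -25.19  16.6 ] [-17.8   30.67  25.53]
tail [[-50.14 -24.16   5.23]
 [ 33.18  29.38  23.63]]
```

```bash
python3 - <<'E'
from h import *
H={}
for c in("top","scene"):
    im,d=cams.get_image(c);P=cloud(c,d)[d>0]
    for x,y,z in P[(P[:,0]>200)&(P[:,0]<760)&(abs(P[:,1])<680)]:
        k=(int(x//40)*40,int(y//40)*40);H[k]=max(H.get(k,-9),z)
xs=range(200,760,40)
print("y\\x",*["%4d"%x for x in xs])
for y in range(640,-520,-40):print("%5d"%y,*["%4.0f"%H[x,y] if (x,y) in H else "   ." for x in xs])
o=get_obs();print(Ro.from_rotvec(o["orientation"]).as_matrix().round(2), o["qpos"])
E
```

```text
y\x  200  240  280  320  360  400  440  480  520  560  600  640  680  720
  640    .    .    .    .    .    .    .    .    .    .    .    .    .    .
  600    .    .    .    .    .    .    .    .    .    .    .    .    .    .
  560    .    .    .    .    .    .    .    .    .    .    .    .    .    .
  520    .    .    .    .    .    .    .    .    .    .    .    .    .    .
  480    .    .    .    .    .    .    .    .    .    .    .    .    .    .
  440   -9    .    .    .    .    .    .    .    .    .    .    .    .    .
  400   -9    .    .    .    .    .    .    .   -0    2    3    3    4    4
  360   -9   -1    2   11    7   27   29    3    4    4    4    5    5    4
  320   -9   -1    4   30   26   25   30    4    5    4    4    4    4    4
  280   -9   -1    3   30   31    5   31   29    3    4    4    3    5    4
  240   -9   -0    3    4   30  164   30    4    4    3    4    4    4    5
  200   -9    0    4    4   76  165   78   77   77   77   77    4    4    4
  160   -9    0    3    4  163  165  185  183   77   77   79    3    5    3
  120   -9   -2    4    4   76  138  1
[... 640 characters left out ...]
  204
 -240   -9    0    4    4   24   25    9    4   54   66   66   59    3  203
 -280   -9    1    4    3   26   25   13   47   52   55   79   65   59  145
 -320   -9    1    4    4    4   11   41   76   86   93   97   60   21   22
 -360   -9    0    5    4    3    3   39   47   89   91   96    3   22   21
 -400   -9    1    4    4    3    3    4    4   51   92   94    3   19    4
 -440   -9    0    4    4    3    4    4    4    3    4    3   16   37    4
 -480   -9    0    4    3    8  142   77   77   77   78   78    4    5    4
[[-0.91  0.42  0.  ]
 [ 0.42  0.91  0.  ]
 [ 0.    0.   -1.  ]] [ 1.12302849e+00  4.23088815e-01  1.62986248e+00  1.83628178e-05
  1.08858285e+00 -1.89851718e-02]
```

```bash
python3 -m creep '[0,0,0.04,0, 0,0,0.08,0, 0,-0.02,0.11,0, 0.02,-0.055,0.11,0, 0.035,-0.09,0.11,0, 0.05,-0.125,0.11,0, 0.065,-0.16,0.11,0, 0.08,-0.195,0.11,0, 0.095,-0.23,0.11,0, 0.11,-0.265,0.11,0]' 0.3
python3 - <<'E'
from h import *
s=np.array([428.04,-262.83,-.66])
Q=[]
for c in("top","scene"):
    im,d=cams.get_image(c);P=cloud(c,d)[d>0]
    Q.append(P[(P[:,0]>300)&(P[:,0]<700)&(P[:,1]<-60)&(P[:,1]>-520)&(P[:,2]>78)])
Q=np.vstack(Q)
for lx in(-90,-80,-72,-62,-20,25):
  for ly in(-3,-8):
    L=Ro.from_euler("z",.66).apply(Q-[s[0],s[1],0])-[lx,ly,0]
    dx=np.maximum(abs(L[:,0])-37.5,0);dy=np.maximum(abs(L[:,1])-89,0);D=np.hypot(dx,dy);i=D.argmin();print(lx,ly,D[i].round(1),Q[i].round())
E
```

```text
t: 1.78
ee_pos: [370.1, 301.7, 332.9]
orientation: [0.668, 3.069, 0.001]
ft_force: [0.6, 1.2, 0.5]
width: 27.1
grasp_force: 0.0
-90 -3 41.7 [ 429. -102.   80.]
-90 -8 46.7 [ 429. -102.   80.]
-80 -3 41.7 [ 429. -102.   80.]
-80 -8 46.7 [ 429. -102.   80.]
-72 -3 41.7 [ 429. -102.   80.]
-72 -8 46.7 [ 429. -102.   80.]
-62 -3 41.7 [ 429. -102.   80.]
-62 -8 46.7 [ 429. -102.   80.]
-20 -3 55.7 [ 445. -105.  159.]
-20 -8 60.1 [ 445. -105.  159.]
25 -3 37.2 [ 533. -290.   82.]
25 -8 37.2 [ 533. -290.   82.]
```

```bash
python3 -m creep '[0.02,-0.036,0,-0.03, 0.04,-0.072,0,-0.06, 0.05,-0.108,0,-0.09, 0.05,-0.144,0,-0.12, 0.05,-0.18,0,-0.15, 0.05,-0.216,0,-0.18, 0.05,-0.252,0,-0.21, 0.05,-0.288,0,-0.227, 0.05,-0.324,0,-0.227, 0.04,-0.36,0,-0.227]'
python3 -m creep '[-0.005,-0.036,0,0, -0.01,-0.072,0,0, -0.02,-0.108,0,0, -0.035,-0.144,0,0, -0.05,-0.16,0,0, -0.05,-0.16,0,0, -0.05,-0.16,0,0, -0.05,-0.16,0,0, -0.05,-0.16,0,0]'
python3 -c "
from h import *
o=get_obs();R=Ro.from_rotvec(o['orientation']).as_matrix();print(o['ee_pos'],np.arctan2(R[1,0],R[0,0])-np.pi,o['qpos'])"
```

```text
t: 2.72
ee_pos: [410.9, -57.8, 333.1]
orientation: [1.01, 2.973, 0.001]
ft_force: [-0.2, 0.4, -0.5]
width: 26.3
grasp_force: 0.0
t: 3.47
ee_pos: [360.5, -215.7, 332.7]
orientation: [1.01, 2.975, 0.0]
ft_force: [-0.1, 0.4, -0.4]
width: 26.2
grasp_force: 0.0
[ 360.53030799 -215.70369457  332.73281575] -0.6543600452594509 [-5.67709429e-01 -2.19842999e-02  1.92864834e+00  3.10080356e-04
  1.23468504e+00 -1.48424798e+00]
```

```bash
python3 -m creep '[0,0,-0.04,0, 0,0,-0.08,0, 0,0,-0.12,0, 0,0,-0.16,0, 0,0,-0.2,0, 0,0,-0.24,0, 0,0,-0.27,0, 0,0,-0.295,0, 0,0,-0.31,0, 0,0,-0.31,0]'
python3 -m creep '[0,0,-0.006,0, 0,0,-0.012,0, 0,0,-0.012,0, 0,0,-0.012,0]'
python3 - <<'E'
from h import *
for c,k in(("top",(230,160,370,280)),("scene",(220,140,400,280))):
    im,d=cams.get_image(c);save(im,c+"1.png",k,4)
a=[cv2.imread(f"pics/{c}1.png") for c in("top","scene")]
cv2.imwrite("pics/both1.png",cv2.resize(np.hstack([a[0],cv2.resize(a[1],None,fx=480/560,fy=480/560)]),(800,360)))
E
```

```text
t: 4.3
ee_pos: [359.0, -214.6, 20.1]
orientation: [-1.007, -2.97, -0.002]
ft_force: [0.3, 0.5, -0.4]
width: 26.4
grasp_force: 0.0
t: 4.63
ee_pos: [360.4, -216.7, 11.2]
orientation: [1.011, 2.973, -0.0]
ft_force: [0.2, -0.2, -0.3]
width: 26.4
grasp_force: 0.0
```

View pics/both1.png

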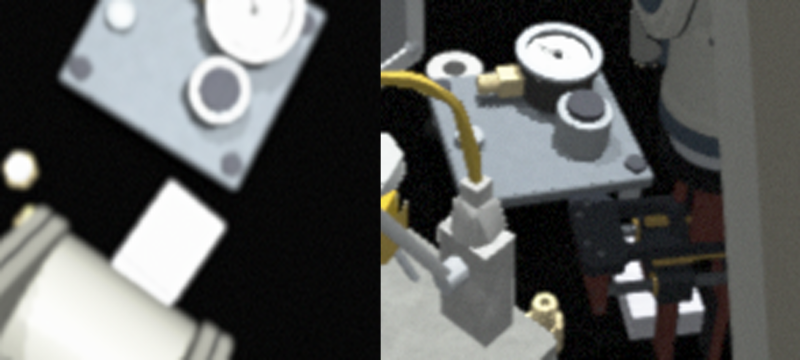

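The fingers are down behind the shim's rear face and well clear of the nut and fitting. Next I'll push slowly along the shim axis (0.79, -0.613).

```bash
python3 -m creep '[0.0047,-0.0037,0,0, 0.0095,-0.0074,0,0, 0.0126,-0.0098,0,0, 0.0158,-0.0123,0,0, 0.019,-0.0147,0,0, 0.0221,-0.0172,0,0, 0.0253,-0.0196,0,0, 0.0284,-0.0221,0,0, 0.0316,-0.0245,0,0, 0.0316,-0.0245,0,0]'
python3 - <<'E'
from h import *
im,d=cams.get_image("top");save(im,"top2.png",(230,160,370,280),4)
E
```

```text
t: 5.57
ee_pos: [392.8, -242.0, 10.8]
orientation: [1.011, 2.972, -0.001]
ft_force: [0.2, -0.7, -0.7]
width: 26.7
grasp_force: 0.0
```

View pics/top2.png

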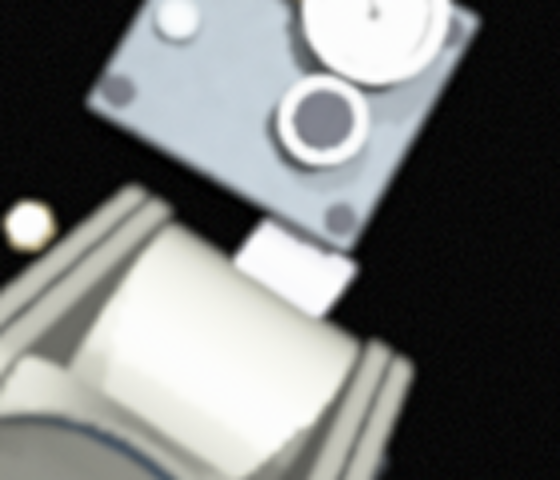

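```bash
python3 - <<'E'
from h import *
s=np.array([428.04,-262.83,-.66]);l=lambda w:(Ro.from_euler("z",.66).apply(w-[s[0],s[1],0])).round(1)
for px,z in(((235,262),8),((265,222),3),((318,318),8),((357,268),5)):
    print(l(onz("top",np.array(px)/4+[230,160],z)))
print(l(np.array([496.2,-318.2,0])))
E
```

```text
[35.6 28.   8. ]
[64.8 28.8  3. ]
[ 39.2 -28.    8. ]
[ 75.7 -28.4   5. ]
[87.8 -2.   0. ]
```

```bash
python3 -m creep '[0.0024,-0.0018,0,0, 0.0047,-0.0037,0,0, 0.0071,-0.0055,0,0, 0.0095,-0.0074,0,0, 0.0118,-0.0092,0,0, 0.0142,-0.011,0,0, 0.0166,-0.0129,0,0, 0.019,-0.0147,0,0, 0.0213,-0.0166,0,0, 0.0237,-0.0184,0,0]'
python3 -m creep '[0.0012,-0.0009,0,0, 0.0024,-0.0018,0,0, 0.0036,-0.0028,0,0, 0.0047,-0.0037,0,0, 0.0059,-0.0046,0,0, 0.0071,-0.0055,0,0, 0.0083,-0.0064,0,0, 0.0095,-0.0074,0,0, 0.0107,-0.0083,0,0, 0.0118,-0.0092,0,0]'
python3 - <<'E'
from h import *
im,d=cams.get_image("top");save(im,"top3.png",(230,130,370,250),4)
E
```

```text
t: 6.45
ee_pos: [410.9, -256.6, 9.7]
orientation: [-1.008, -2.965, -0.004]
ft_force: [-6.3, 5.3, -0.3]
width: 26.2
grasp_force: 4.5
t: 7.28
ee_pos: [424.1, -266.7, 9.6]
orientation: [-1.009, -2.968, -0.003]
ft_force: [-6.3, 5.6, -0.7]
width: 26.1
grasp_force: 3.8
```

View pics/top3.png

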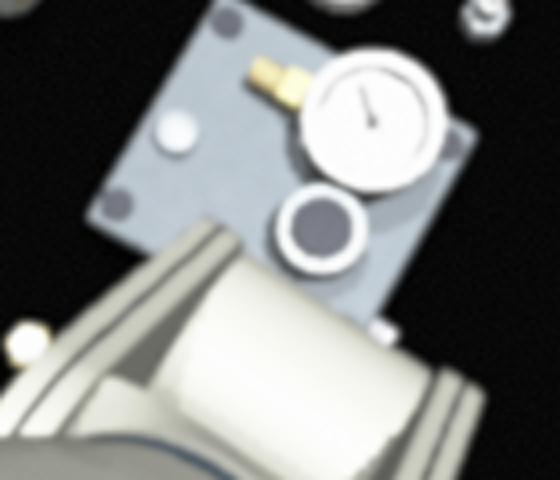

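The force is 8 N and the foot is on the ramp. The stand is levelling: the button shows a small shift at (177,131), as expected.

```bash
python3 -m creep '[0.0016,-0.0012,0,0, 0.0032,-0.0025,0,0, 0.0047,-0.0037,0,0, 0.0063,-0.0049,0,0, 0.0079,-0.0061,0,0, 0.0095,-0.0074,0,0, 0.0111,-0.0086,0,0, 0.0126,-0.0098,0,0, 0.0142,-0.011,0,0, 0.0142,-0.011,0,0]'
cat > st.py <<'E'
from h import *
im,d=cams.get_image("top");P=cloud("top",d)
import sys
o=get_obs();print("ft",o["ft_force"].round(1),"tcp",o["ee_pos"].round(1))
# plate plane + free points on plate: stand-frame approx
p=np.array([583.64,-287.99,-.53]);L=Ro.from_euler("z",.53).apply(P.reshape(-1,3)-[p[0],p[1],0])
m=(abs(L[:,0])<68)&(abs(L[:,1])<75)&(L[:,2]>38)&(L[:,2]<58)
Q=L[m]
for _ in range(5):
    A=np.c_[Q[:,:2],np.ones(len(Q))];c=np.linalg.lstsq(A,Q[:,2],rcond=None)[0];r=Q[:,2]-A@c;Q=Q[abs(r)<2.5]
print("plane z=",c.round(4),"n",len(Q),"tilt deg",np.degrees(np.hypot(c[0],c[1])).round(2))
if len(sys.argv)>1: save(im,sys.argv[1],(230,130,370,250),4)
E
python3 st.py
```

```text
t: 8.17
ee_pos: [439.6, -278.6, 9.8]
orientation: [-1.01, -2.97, -0.002]
ft_force: [-3.2, 1.5, -3.4]
width: 26.2
grasp_force: 2.3
ft [-3.5  3.5 -3.4] tcp [ 439.7 -278.7    9.9]
plane z= [-0.00000e+00  2.70000e-03  4.93282e+01] n 1503 tilt deg 0.16
```

```bash
python3 -m creep '[0.0012,-0.0009,0,0, 0.0024,-0.0018,0,0, 0.0024,-0.0018,0,0, 0.0024,-0.0018,0,0]'
python3 -m creep '[-0.004,0.003,0,0, -0.012,0.009,0,0, -0.024,0.018,0,0, -0.024,0.018,0.02,0, -0.024,0.018,0.06,0, -0.024,0.018,0.1,0, -0.044,0.035,0.14,0, -0.064,0.05,0.18,0, -0.084,0.065,0.21,0, -0.084,0.065,0.21,0]'
python3 st.py top4.png
```

```text
t: 8.55
ee_pos: [442.0, -280.5, 9.9]
orientation: [-1.011, -2.971, -0.001]
ft_force: [-4.6, 3.3, -4.0]
width: 26.5
grasp_force: 2.6
t: 9.38
ee_pos: [358.9, -215.8, 225.0]
orientation: [1.009, 2.968, -0.003]
ft_force: [0.8, -0.8, 1.2]
width: 26.2
grasp_force: 0.0
ft [0.4 0.5 0.2] tcp [ 359.4 -216.2  224.4]
plane z= [3.80000e-03 8.00000e-04 4.93497e+01] n 2312 tilt deg 0.22
```

View pics/top4.png

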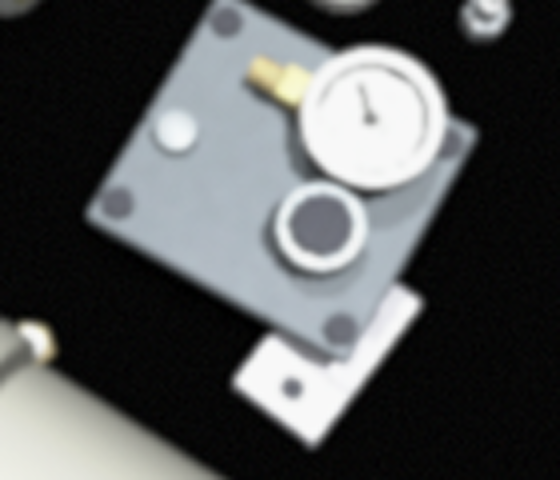

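The shim now sits under the foot: its rear corners are at (233,382) and (313,447), and the thin right corner is at (422,300). The plate is level. I'll refit both poses.

```bash
python3 - <<'E'
from h import *
np.set_printoptions(precision=2,suppress=True)
f=lambda l:np.array(l)/4+[230,130]
s,e=fit("top",SH[[1,2,3]],f([[422,300],[233,382],[313,447]]),[490,-310,-.65]);print("shim",s,e)
p,e2=fit("top",PL[[1,2,3,4]],f([[478,133],[345,359],[87,214],[177,131]]),[585,-288,-.54]);print("stand",p,e2)
F=pose(p,[[-60,-70,8]])[0];print("foot in shim",Ro.from_euler("z",-s[2]).apply(F-[s[0],s[1],0]))
print("boss",pose(p,[[-10,62,60]]),onz("top",f([[177,131]])[0],60))
E
```

```text
shim [ 495.72 -315.14   -0.65] 0.47852558906666687
stand [ 584.16 -288.17   -0.52] 0.6282723864768309
foot in shim [ 3.34 -1.97  8.  ]
boss [[ 606.54 -229.49   60.  ]] [ 604.6  -229.92   60.  ]
```

```bash
python3 - <<'E'
from h import *
Q=[]
for c in("top","scene"):
    im,d=cams.get_image(c);P=cloud(c,d)[d>0]
    Q.append(P[(P[:,0]>450)&(P[:,0]<850)&(P[:,1]<0)&(P[:,1]>-450)&(P[:,2]>115)&(P[:,2]<300)])
Q=np.vstack(Q)
for sp in np.arange(-2,1.3,.2):
    a=-.654+sp;L=Ro.from_euler("z",-a).apply(Q-[605.5,-229.7,0])
    D=np.hypot(np.maximum(abs(L[:,0])-37.5,0),np.maximum(abs(L[:,1])-89,0));i=D.argmin();print(sp.round(1),D[i].round(1),Q[i].round())
E
```

```text
-2.0 73.7 [546. -77. 123.]
-1.8 68.0 [546. -77. 123.]
-1.6 59.9 [ 758. -255.  148.]
-1.4 56.3 [ 758. -239.  145.]
-1.2 54.5 [ 755. -208.  143.]
-1.0 56.6 [ 753. -190.  148.]
-0.8 59.9 [ 758. -255.  148.]
-0.6 53.9 [ 713. -125.  118.]
-0.4 54.5 [ 755. -208.  143.]
-0.2 56.6 [ 753. -190.  148.]
-0.0 59.4 [ 717. -128.  119.]
0.2 53.8 [ 713. -125.  118.]
0.4 56.3 [ 713. -125.  118.]
0.6 67.3 [544. -78. 172.]
0.8 67.7 [528. -85. 140.]
1.0 73.2 [528. -85. 140.]
1.2 72.3 [546. -77. 123.]
```

```bash
python3 -m creep '[0.035,-0.02,0,0, 0.07,-0.03,0,0, 0.105,-0.03,0,0, 0.14,-0.03,0,0, 0.175,-0.03,0,0, 0.21,-0.025,0,0, 0.235,-0.018,0,0, 0.247,-0.014,0,0, 0.247,-0.014,0,0, 0.247,-0.014,0,0]' 0
python3 -m creep '[0,0,-0.03,0, 0,0,-0.06,0, 0,0,-0.09,0, 0,0,-0.12,0, 0,0,-0.135,0, 0,0,-0.145,0, 0,0,-0.15,0, 0,0,-0.15,0, 0,0,-0.15,0]'
python3 - <<'E'
from h import *
a=cams.get_image("top")[0][100:250,210:390];b=cams.get_image("scene")[0][100:250,210:390]
save(np.hstack([a,b]),"press.png",None,2.2)
E
```

```text
t: 10.37
ee_pos: [605.7, -230.2, 218.3]
orientation: [-1.009, -2.971, 0.0]
ft_force: [-0.7, 0.5, -0.2]
width: 0.7
grasp_force: 0.0
t: 11.12
ee_pos: [606.7, -231.0, 71.6]
orientation: [1.012, 2.973, -0.0]
ft_force: [0.1, -0.0, -0.1]
width: 0.4
grasp_force: 0.0
```

View pics/press.png

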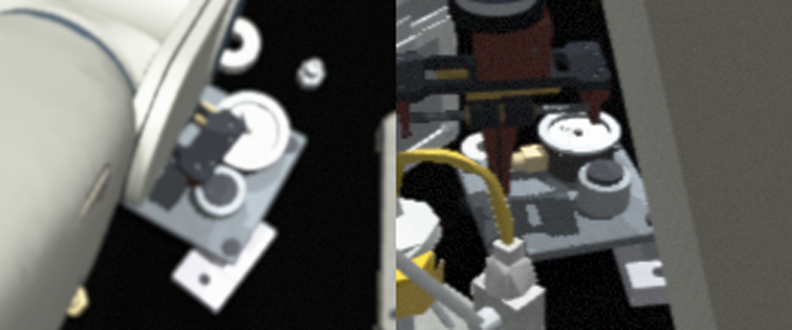

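The shut fingertips are just above the button, in the scene view near (503,190). I'll lower them gently.

```bash
python3 -m creep '[0,0,-0.003,0, 0,0,-0.006,0, 0,0,-0.008,0, 0,0,-0.009,0, 0,0,-0.010,0, 0,0,-0.011,0, 0,0,-0.011,0]'
```

```text
t: 11.8
ee_pos: [606.5, -230.4, 60.2]
orientation: [-1.012, -2.974, -0.0]
ft_force: [-3.2, 1.2, 5.2]
width: 0.5
grasp_force: 2.8
```

```bash
python3 -m creep '[0,0,-0.0005,0, 0,0,-0.001,0, 0,0,-0.001,0, 0,0,-0.001,0]'; python3 st.py
```

```text
t: 12.13
ee_pos: [606.6, -230.4, 60.2]
orientation: [1.012, 2.974, 0.0]
ft_force: [-4.6, 1.8, 13.0]
width: 0.3
grasp_force: 6.4
ft [-4.2  2.  12.7] tcp [ 606.6 -230.4   60.1]
plane z= [2.8000e-03 1.8000e-03 4.9334e+01] n 1106 tilt deg 0.19
```

The button holds 13 N with no movement. Now I'll release it and go up.

```bash
python3 -m creep '[0,0,0.001,0, 0,0,0.003,0, 0,0,0.01,0, 0,0,0.03,0, 0,0,0.06,0, 0,0,0.095,0, 0,0,0.13,0, 0,0,0.16,0, 0,0,0.16,0]'
python3 -m creep '[-0.035,0,0.02,0, -0.07,0,0.02,0, -0.105,0,0.02,0, -0.14,0.005,0.02,0, -0.175,0.01,0.02,0, -0.21,0.015,0.02,0, -0.23,0.015,0.02,0, -0.23,0.015,0.02,0, -0.23,0.015,0.02,0, -0.23,0.015,0.02,0]'; python3 st.py end.png
```

```text
t: 12.93
ee_pos: [610.0, -231.9, 226.2]
orientation: [1.008, 2.964, -0.001]
ft_force: [1.4, 0.9, 0.1]
width: 0.3
grasp_force: 0.0
t: 13.77
ee_pos: [377.7, -216.0, 239.1]
orientation: [1.012, 2.972, -0.0]
ft_force: [0.1, -0.2, 0.3]
width: 0.5
grasp_force: 0.0
ft [-0.6 -1.1 -0.1] tcp [ 377.9 -215.9  239. ]
plane z= [2.30000e-03 2.20000e-03 4.92956e+01] n 2316 tilt deg 0.18
```

View pics/end.png

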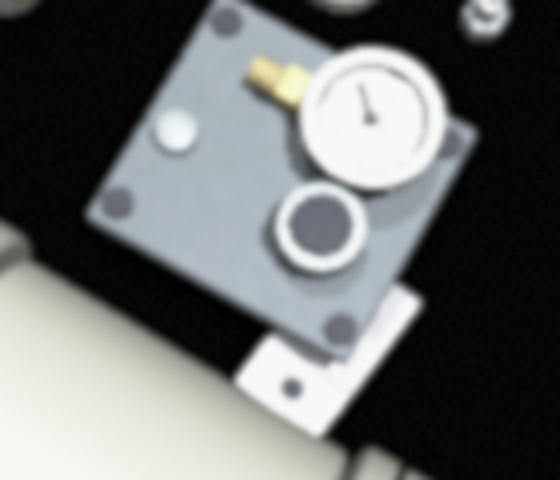

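The picture matches the one from before the press: the button is still at (177,131) and the shim's thin corner at (422,300). The arm is clear of everything.

```bash
python3 -c "
from h import *
print(ticket.close_job())"
```

```text
the job is handed in; nothing more can be done
None
```

The shim is under the bare foot with the foot standing on its flat top, the stand is level (about 0.2°) and did not move under a 13 N press on the button, and the job is handed in with the arm clear.

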